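# Weigh out steel slugs on a dial scale

## Robot

A 7-joint arm with a two-finger parallel gripper is mounted at the origin on the work surface. World frame = base frame: x ahead of the robot, y to its left, z up, the work surface at z = 0. Lengths are in m, angles in rad, forces in N, time in s.
With the tool pointing down it reaches from about 0.425 to 0.95 m from the base axis. Payload 4.7 kg.
Tool frame: the origin (TCP) lies midway between the tips of the shut fingers; the grasp point (between the pads) lies 19 mm behind it; z points along the fingers, y is the line along which they close (so a half turn about z gives the same grasp; the last joint's range is limited). The gripper opens to 85 mm and grips with 20 to 120 N. Pads are 22 mm wide; open, the fingers measure 114 mm over their backs; the gripper's body (76 mm by 85 mm) begins 54 mm behind the grasp point. The pads swing forward as they close: fully open they stand 13 mm farther back than shut.
Start: joints at [1.229, 0.469, -0.049, 1.532, 0.024, 1.141, -0.082], TCP at [0.208, -0.642, 0.231] pointing down, gripper open.
Joint ranges: [-2.59, 2.59], [-0.33, 1.99], [-1.39, 1.29], [0.1, 2.45], [-1.04, 4.18], [0.21, 1.99], [-2.66, 2.66]. Speed limits (rad/s): [2.57, 2.57, 3.14, 3.14, 3.14, 3.14, 3.14].

## Interface

Orientations are given as a unit quaternion [w, x, y, z].
In Python, from rig import telemetry, viewer, workorder gives the robot as it stands.
- The arm moves only by the tool drive_tool, never from a script. Its argument "plan" is a list of rows, each a list of 6 numbers: the shift along the tool's x, y, z in mm, then the turn, a rotation vector about the tool's x, y, z in rad. In form: [[dx, dy, dz, rx, ry, rz], ...]. A call has exactly 5 rows; each row is the pose to reach, as a shift and turn from the pose commanded when the call began, along the tool's axes at that moment; what a row does not reach only later rows make up. A row lasts 1/10 s, in which the tool goes at most 50 mm and 8.59 degrees, less where a joint would pass 70% of its speed; a pose out of reach is approached as far as the arm can. A call with a gripper value outside its range is refused whole. "claw" is the opening in per cent of the stroke, from 0 (shut) to 100 (fully open), set as the call begins (left out, the last holds). The fingers move at their own pace and stop on an object; "force" is the grip in N (left out, the last holds). Time passes only in rows, so rows that repeat a pose let the fingers close, or fill a call up. It gives the time, the measured TCP pose, the force, the opening and the grip force at its end, in the units of the state.
- telemetry.state(): the state, without advancing time (a new reading comes with each control period).
- viewer.read_camera(name): name is "scene" or "top" or "wrist"; returns a dict with "image" (480x640x3 uint8, red, green, blue), "mtx" (3x3 intrinsics, pixels), "world_to_cam" (4x4, takes a point from world to camera coordinates). Camera axes: x right, y up, looking along -z (the intrinsics and any distortion apply to the point x, -y, -z); pixel columns grow to the right and rows downward; lengths in m; the calibration is good to about 2 mm. A picture is of the moment at which its call begins. There is no depth.
- workorder.job_done(): hands the job in; it is judged then, once.
The state is a dict: "time_s": time; "joints": joint angles; "joint_velocities": joint speeds; "joint_efforts": joint torques, N m; "ee_pos": TCP position; "orientation": TCP orientation; "wrist_force": force on the tool from outside, world axes, zero at the start; "torque": the same for the moment, N m; "finger_gap": finger opening in m; "grasp_force": force on a finger pad.
Only numpy, scipy, OpenCV 4.12 (cv2) and the standard library are available. Lean on these libraries where they do the work, as an engineer would, in place of code of your own. Each camera call takes 0.05 s, during which the arm holds its last target. There are 200 camera calls.

## Task

Weigh out a charge of steel on the green dial scale: set the solid round steel slugs (not the block, disc or collar) down on the pan one at a time until the black needle comes to rest over the brass target plate on the dial. Two or three slugs will be needed; leave any slug that is not needed on the bench.

Things in the scene. Friction and masses are not known exactly. Their poses are not given: they have to be found in the camera images.
- slug_a: steel slug, one of three alike: a plain solid round cylinder 28 mm in diameter and 32 mm tall, about 0.15 kg, bright steel, standing on its flat end on the bench among other steel pieces (a square block, a flat disc and a collar with a hole, which are not slugs). Origin: centre of its underside; z up its axis.
- slug_b: steel slug, one of three alike: a plain solid round cylinder 28 mm in diameter and 32 mm tall, about 0.15 kg, bright steel, standing on its flat end on the bench among other steel pieces (a square block, a flat disc and a collar with a hole, which are not slugs). Origin: centre of its underside; z up its axis.
- slug_c: steel slug, one of three alike: a plain solid round cylinder 28 mm in diameter and 32 mm tall, about 0.15 kg, bright steel, standing on its flat end on the bench among other steel pieces (a square block, a flat disc and a collar with a hole, which are not slugs). Origin: centre of its underside; z up its axis.
- pan_centre (a point): centre of the upper face of the pan's floor. Aluminium tray 170 mm (its x) by 150 mm (its y) outside; floor and walls 3 mm thick, rim 7 mm above the floor. Empty, the floor is 65 mm above the bench; it stays level on a spring, sinks about 4 mm per slug (20 at most) and settles in 0.5 s. x points from pan to dial, z up. The scale is bolted down; the dial's centre is 175 mm along x from this point.
- needle_tip (a point): point on the black needle, 55 mm from the dial's centre (needle 60 mm long, with a 15 mm tail). The dial is a white disc 148 mm across facing up, 53 mm above the bench. With the pan empty the needle points along the pan's +y; load turns it clockwise seen from above, about 0.5 rad per slug (a black stroke every 0.5 rad). Only looked at, never handled.
- target_mark (a point): middle of the brass target plate on the dial, also 55 mm from the dial's centre: a curved plate 26 mm wide radially and 0.65 rad (36 mm) long round the dial, set between 0.95 and 1.6 rad clockwise of the empty needle's place. It stays there; only looked at, never handled.
Things that resemble listed ones, but are neither listed nor needed, are in the scene too. Leave any turquoise look-alike of the slug_b alone.

How it is judged:
By the outcome, as a careful person would: the job done as asked, in the order asked, and still so for the second after the job is handed in, with the robot touching nothing.
It also fails if it takes over 67 s, if anything falls off the work surface, if the arm or the gripper's body presses on something with over 40 N, if the wrist force passes 120 N, or if a joint passes its speed limit or range.

## Working session

There is one attempt and no reset: what is moved stays moved. The work goes in short steps, Python scripts to look and compute and a tool call to move; the robot and the scene stay as the last step left them, time stands still between calls to the robot, and variables do not carry over. Pictures are saved under pics/ and viewed, at most 10 in all, crops included, and the job is handed in when it is done.

Besides the shell and the picture viewer there is one more tool, called after "Emit:" in YAML: its name, and indented under it one key for each argument. drive_tool: Moves the arm, as the interface text tells. Its arguments: {"type":"object","properties":{"plan":{"type":"array","items":{"type":"array","items":{"type":"number"}}},"claw":{"type":"number"},"force":{"type":"number"}},"required":["plan"]}

```bash
mkdir -p pics; ls; cat > h.py <<'E'
import numpy as np, cv2
from rig import telemetry, viewer, workorder
def cam(n):
    d=viewer.read_camera(n); return d['image'],np.array(d['mtx']),np.array(d['world_to_cam']),d
def ray(u,v,K,T,z):
    q=np.linalg.inv(K)@[u,v,1]; d=np.array([q[0],-q[1],-q[2]])
    R=T[:3,:3]; c=-R.T@T[:3,3]; w=R.T@d
    return c+w*(z-c[2])/w[2]
def proj(p,K,T):
    q=T[:3,:3]@np.array(p)+T[:3,3]; q=K@[q[0],-q[1],-q[2]]; return q[:2]/q[2]
E
python3 - <<'E'
from h import *
s=telemetry.state(); print({k:np.round(v,3).tolist() for k,v in s.items()})
for n in ['top','scene']:
    i,K,T,d=cam(n); cv2.imwrite(f'pics/{n}0.png',i[:,:,::-1]); np.savez(f'{n}0.npz',i=i,K=K,T=T); print(n,K,np.round(T,3),[k for k in d])
E
```

```text
pics
{'time_s': 0.0, 'joints': [1.229, 0.469, -0.049, 1.534, 0.024, 1.141, -0.082], 'joint_velocities': [0.001, 0.002, -0.0, -0.0, 0.0, 0.0, -0.001], 'joint_efforts': [0.0, -51.03, -0.046, -23.771, 0.011, 0.008, 0.0], 'ee_pos': [0.208, -0.642, 0.23], 'orientation': [-0.001, 0.988, 0.156, -0.0], 'wrist_force': [-0.963, 0.286, 0.278], 'torque': [-0.048, 0.016, 0.03], 'grasp_force': 0.0, 'finger_gap': 0.085}
top [[457.23930873   0.         317.6845472 ]
 [  0.         457.23930873 238.42333858]
 [  0.           0.           1.        ]] [[ 0.026 -1.    -0.002 -0.039]
 [ 0.983  0.025  0.18  -0.544]
 [-0.179 -0.007  0.984 -0.926]
 [ 0.     0.     0.     1.   ]] ['image', 'mtx', 'world_to_cam']
scene [[477.56292953   0.         313.98639666]
 [  0.         477.56292953 242.38837372]
 [  0.           0.           1.        ]] [[ 0.507  0.862  0.005 -0.228]
 [-0.572  0.332  0.75   0.264]
 [ 0.644 -0.384  0.662 -1.351]
 [ 0.     0.     0.     1.   ]] ['image', 'mtx', 'world_to_cam']
```

View pics/top0.png

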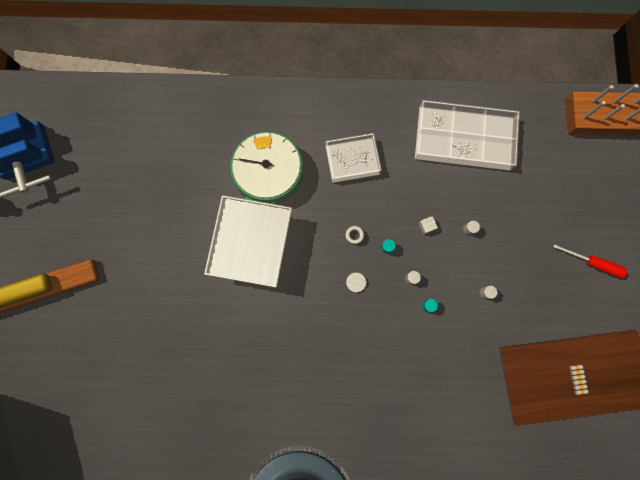

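View pics/scene0.png

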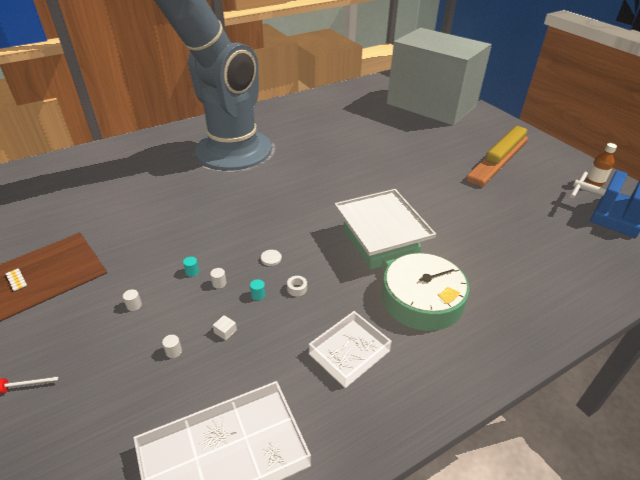

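```bash
python3 - <<'E'
from h import *
d=np.load('top0.npz'); i,K,T=d['i'],d['K'],d['T']
cv2.imwrite('pics/crop0.png',cv2.resize(i[205:325,335:515],None,fx=4.4,fy=4.4,interpolation=cv2.INTER_CUBIC)[:,:,::-1])
e=np.load('scene0.npz')
hsv=cv2.cvtColor(i,cv2.COLOR_RGB2HSV)
m=((hsv[...,2]>130)&(hsv[...,1]<70)).astype(np.uint8)
n,l,st,ce=cv2.connectedComponentsWithStats(m)
for k in range(1,n):
    x,y,w,h,a=st[k]
    if a<60 or a>20000: continue
    if 200<x<530 and y>90: print(ce[k].round(1),(x,y,w,h,a),ray(*ce[k],K,T,.02).round(4))
m=((hsv[...,0]>15)&(hsv[...,0]<30)&(hsv[...,1]>150)&(hsv[...,2]>150)).astype(np.uint8)
m[:, :200]=0; m[:,310:]=0
v,u=np.nonzero(m); print('plate',ray(u.mean(),v.mean(),K,T,.054).round(4),len(u))
# green+white of dial; pan corners
for c in [(221,197),(291,206),(276,287),(206,275)]: print('pan rim',ray(*c,K,T,.072).round(4))
print('dial',ray(266,164,K,T,.054).round(4),'tip',ray(233,159,K,T,.055).round(4))
E
```

```text
[466.6 136.8] (np.int32(415), np.int32(100), np.int32(104), np.int32(70), np.int32(5517)) [ 0.7947 -0.36    0.02  ]
[266.2 166.4] (np.int32(232), np.int32(133), np.int32(68), np.int32(65), np.int32(3141)) [0.7126 0.0954 0.02  ]
[352.7 158.2] (np.int32(325), np.int32(133), np.int32(56), np.int32(49), np.int32(1977)) [ 0.7369 -0.1001  0.02  ]
[248.4 241. ] (np.int32(204), np.int32(195), np.int32(88), np.int32(92), np.int32(5816)) [0.5402 0.1265 0.02  ]
[428.2 224. ] (np.int32(420), np.int32(216), np.int32(17), np.int32(17), np.int32(188)) [ 0.5884 -0.2686  0.02  ]
[472.8 226.3] (np.int32(466), np.int32(221), np.int32(14), np.int32(12), np.int32(128)) [ 0.5856 -0.3669  0.02  ]
[354.  234.1] (np.int32(345), np.int32(226), np.int32(19), np.int32(18), np.int32(162)) [ 0.5614 -0.1051  0.02  ]
[413.5 276.8] (np.int32(407), np.int32(271), np.int32(14), np.int32(13), np.int32(134)) [ 0.4708 -0.2347  0.02  ]
[355.6 281.8] (np.int32(346), np.int32(272), np.int32(20), np.int32(20), np.int32(315)) [ 0.4566 -0.1096  0.02  ]
[490.  291.7] (np.int32(482), np.int32(286), np.int32(15), np.int32(13), np.int32(139)) [ 0.4429 -0.3987  0.02  ]
plate [0.7569 0.1021 0.054 ] 168
pan rim [0.6243 0.1813 0.072 ]
pan rim [0.6084 0.0323 0.072 ]
pan rim [0.4373 0.0568 0.072 ]
pan rim [0.4582 0.2015 0.072 ]
dial [0.7062 0.0917 0.054 ] tip [0.7155 0.1643 0.055 ]
```

View pics/crop0.png

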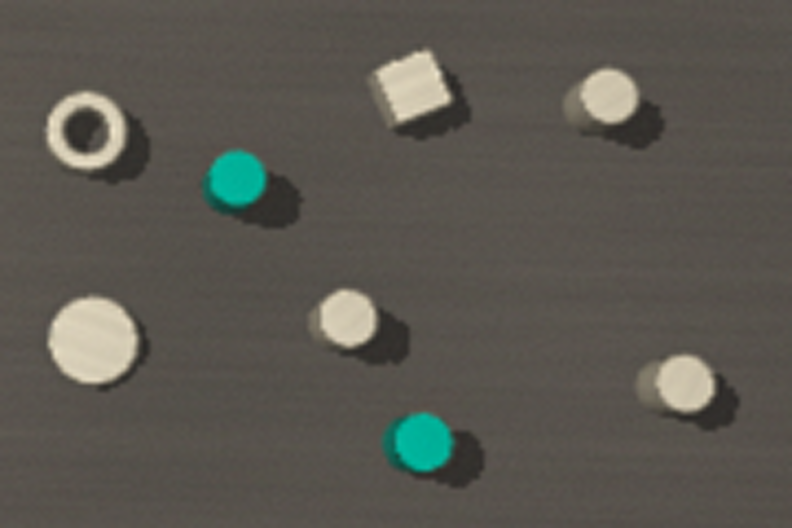

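The three slugs are the plain round tall ones, with top faces in the top view at about (473,227), (414,278) and (491,292). The block (428,224), the wide flat disc (356,282), the collar with a hole (354,234) and the two turquoise pieces (389,246) and (431,306) don't fit the description.

```bash
python3 - <<'E'
from h import *
d=np.load('top0.npz'); K,T=d['K'],d['T']; e=np.load('scene0.npz'); Ke,Te=e['K'],e['T']
for n,c in dict(s1=(609,96),s2=(348,319),s3=(685,383),t2=(423,442)).items():
    c=np.array(c)/4.4+[335-.4,205-.4]; p=ray(*c,K,T,.032); print(n,p.round(4),np.hypot(*p[:2]).round(3),'scene px of top',proj(p,Ke,Te).round(1))
i=e['i']; hsv=cv2.cvtColor(i,cv2.COLOR_RGB2HSV)
m=((hsv[...,2]>130)&(hsv[...,1]<70)).astype(np.uint8)
n,l,st,ce=cv2.connectedComponentsWithStats(m)
for k in range(1,n):
    if 80<st[k][4]<500 and 100<ce[k][0]<300: print(ce[k].round(1),st[k], ray(*ce[k],Ke,Te,.018).round(4))
s=telemetry.state(); print(s['ee_pos'],s['orientation'])
E
```

```text
s1 [ 0.5828 -0.3632  0.032 ] 0.687 scene px of top [170.3 339.8]
s2 [ 0.4688 -0.2327  0.032 ] 0.523 scene px of top [217.  271.8]
s3 [ 0.442  -0.3949  0.032 ] 0.593 scene px of top [130.2 293.9]
t2 [ 0.4106 -0.268   0.032 ] 0.49 scene px of top [189.7 260.4]
[215.2  35.3] [202  20  21  28 102] [-0.8708  0.294   0.018 ]
[236.4  64.2] [224  49  32  44 199] [-0.5321  0.2433  0.018 ]
[270.9 256.9] [260 249  22  17 302] [ 0.4699 -0.116   0.018 ]
[218.2 277. ] [210 267  17  21 284] [ 0.4697 -0.2324  0.018 ]
[297.1 285. ] [286 275  22  22 373] [ 0.5673 -0.1078  0.018 ]
[132.1 299.1] [122 288  21  23 333] [ 0.4427 -0.3949  0.018 ]
[224.7 326.7] [212 315  26  26 419] [ 0.5919 -0.2694  0.018 ]
[172.1 345.2] [161 334  22  24 379] [ 0.5837 -0.3632  0.018 ]
[ 0.20759387 -0.64171545  0.23035131] [-8.81824921e-04  9.87787072e-01  1.55807238e-01 -1.65185008e-04]
```

Emit:
drive_tool:
  plan:
    - [20,-11,8,0,0,0]
    - [50,-27,21,0,0,0]
    - [85,-46,37,0,0,0]
    - [120,-65,52,0,0,0]
    - [155,-84,67,0,0,0]
  claw: 65
  force: 40

```text
time_s: 0.6
ee_pos: [0.33, -0.5132, 0.1634]
orientation: [-0.0, 0.988, 0.156, -0.0]
wrist_force: [0.3, -0.8, -0.7]
finger_gap: 0.0554
grasp_force: 0.0
```

Emit:
drive_tool:
  plan:
    - [35,-19,15,0,0,0]
    - [70,-38,30,0,0,0]
    - [105,-57,45,0,0,0]
    - [130,-71,57,0,0,0]
    - [144,-79,63,0,0,0]

```text
time_s: 1.1
ee_pos: [0.4436, -0.3918, 0.0999]
orientation: [-0.001, 0.987, 0.158, -0.0]
wrist_force: [0.1, -0.1, 0.0]
finger_gap: 0.0555
grasp_force: 0.0
```

```bash
python3 - <<'E'
from h import *
i,K,T,d=cam('wrist'); s=telemetry.state(); print(s['ee_pos'],s['orientation'],s['wrist_force'],s['finger_gap'])
for p in [(.442,-.395,.032),(.442,-.395,0)]: print(proj(p,K,T))
cv2.imwrite('pics/w1.png',i[:,:,::-1])
E
```

```text
[ 0.44480337 -0.39028869  0.09952081] [-1.94694253e-03  9.87313974e-01  1.58768152e-01  2.36269711e-05] [ 1.67417305  1.31567332 -1.13273282] 0.05569280939514498
[328.30974218 259.60861935]
[327.98719062 242.99154865]
```

View pics/w1.png

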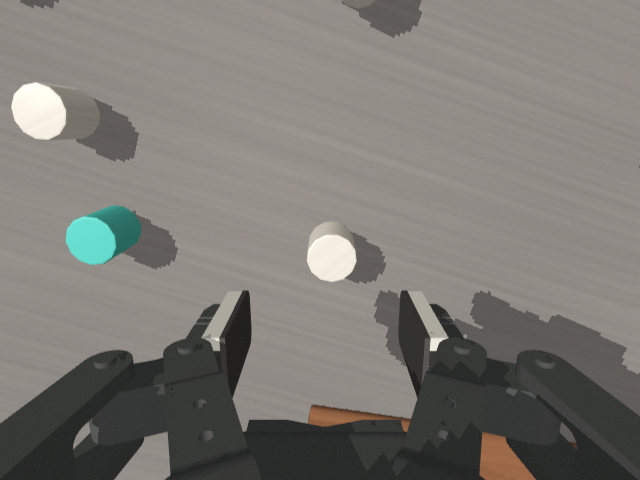

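The wrist view shows the slug top at (331,258), within 4 px of the prediction (328,260). The slug is centred between the fingers.

Emit:
drive_tool:
  plan:
    - [0,0,15,0,0,0]
    - [0,0,35,0,0,0]
    - [0,0,50,0,0,0]
    - [0,0,50,0,0,0]
    - [0,0,50,0,0,0]

```text
time_s: 1.65
ee_pos: [0.4413, -0.3962, 0.0511]
orientation: [0.0, 0.988, 0.155, -0.0]
wrist_force: [0.6, 0.9, -0.4]
finger_gap: 0.0551
grasp_force: 0.0
```

Emit:
drive_tool:
  plan:
    - [0,0,15,0,0,0]
    - [0,0,32,0,0,0]
    - [0,0,43,0,0,0]
    - [0,0,47,0,0,0]
    - [0,0,47,0,0,0]

```text
time_s: 2.15
ee_pos: [0.4419, -0.395, 0.0037]
orientation: [-0.0, 0.988, 0.156, -0.0]
wrist_force: [-0.2, -0.6, -1.1]
finger_gap: 0.0554
grasp_force: 0.0
```

Emit:
drive_tool:
  plan:
    - [0,0,0,0,0,0]
    - [0,0,0,0,0,0]
    - [0,0,0,0,0,0]
    - [0,0,0,0,0,0]
    - [0,0,0,0,0,0]
  claw: 0
  force: 40

```text
time_s: 2.65
ee_pos: [0.4427, -0.3956, 0.0052]
orientation: [0.001, 0.988, 0.156, 0.001]
wrist_force: [1.0, -0.0, 6.1]
finger_gap: 0.0268
grasp_force: 39.6
```

Emit:
drive_tool:
  plan:
    - [0,0,-12,0,0,0]
    - [0,0,-40,0,0,0]
    - [0,0,-80,0,0,0]
    - [0,0,-112,0,0,0]
    - [0,0,-130,0,0,0]

```text
time_s: 3.15
ee_pos: [0.4427, -0.3956, 0.1375]
orientation: [0.001, 0.988, 0.156, 0.001]
wrist_force: [0.0, -0.2, -1.7]
finger_gap: 0.027
grasp_force: 39.6
```

Emit:
drive_tool:
  plan:
    - [11,-17,0,0,0,0]
    - [30,-46,0,0,0,0]
    - [51,-80,0,0,0,0]
    - [73,-113,0,0,0,0]
    - [96,-150,0,0,0,0]

```text
time_s: 3.65
ee_pos: [0.4868, -0.2218, 0.1345]
orientation: [0.0, 0.988, 0.155, -0.0]
wrist_force: [-0.3, 0.3, -1.5]
finger_gap: 0.0269
grasp_force: 39.6
```

Emit:
drive_tool:
  plan:
    - [23,-36,0,0,0,0]
    - [47,-72,0,0,0,0]
    - [70,-108,0,0,0,0]
    - [93,-144,0,0,0,0]
    - [115,-178,0,0,0,0]

```text
time_s: 4.15
ee_pos: [0.5415, -0.0162, 0.1345]
orientation: [0.0, 0.988, 0.156, -0.0]
wrist_force: [0.6, -0.4, -0.6]
finger_gap: 0.0267
grasp_force: 39.6
```

Emit:
drive_tool:
  plan:
    - [20,-31,0,0,0,0]
    - [40,-61,0,0,0,0]
    - [57,-87,0,0,0,0]
    - [68,-104,0,0,0,0]
    - [73,-112,0,0,0,0]

```text
time_s: 4.65
ee_pos: [0.5765, 0.1136, 0.1344]
orientation: [-0.0, 0.988, 0.157, -0.0]
wrist_force: [0.7, -0.0, -0.9]
finger_gap: 0.0267
grasp_force: 39.6
```

Emit:
drive_tool:
  plan:
    - [0,0,8,0,0,0]
    - [0,0,20,0,0,0]
    - [0,0,30,0,0,0]
    - [0,0,35,0,0,0]
    - [0,0,35,0,0,0]

```text
time_s: 5.15
ee_pos: [0.576, 0.1097, 0.0979]
orientation: [0.0, 0.988, 0.155, -0.001]
wrist_force: [-0.8, 0.6, -1.3]
finger_gap: 0.027
grasp_force: 39.6
```

```bash
python3 - <<'E'
from h import *
i,K,T,d=cam('wrist'); s=telemetry.state(); print(s['ee_pos'],s['orientation'],s['wrist_force'],s['finger_gap'],s['grasp_force'])
for p in [(.532,.118,.065)]: print(proj(p,K,T))
j,K2,T2,d=cam('scene')
cv2.imwrite('pics/w2.png',np.hstack([cv2.resize(i,(400,300)),cv2.resize(j[150:390,260:580],(400,300))])[:,:,::-1])
E
```

```text
[0.57657183 0.11010772 0.09866929] [ 1.54678989e-04  9.87865703e-01  1.55309132e-01 -6.34519191e-04] [ 0.73588955  0.34223417 -1.51498097] 0.02683773157679802 39.63129937648773
[279.28914793 354.03485903]
```

View pics/w2.png

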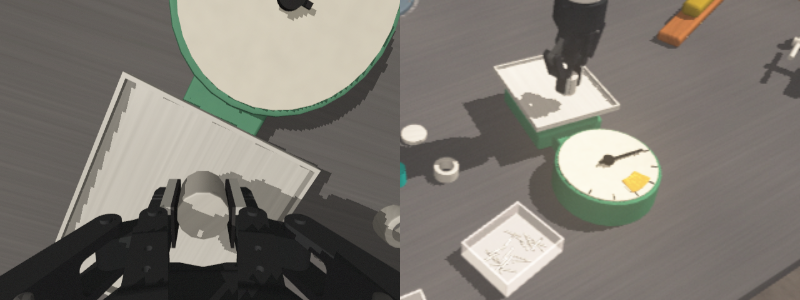

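The slug is held clear of the bench, over the far half of the pan (crop 205,210 in the wrist view), inside the walls. Lowering it now.

Emit:
drive_tool:
  plan:
    - [0,0,7,0,0,0]
    - [0,0,15,0,0,0]
    - [0,0,22,0,0,0]
    - [0,0,27,0,0,0]
    - [0,0,30,0,0,0]

```text
time_s: 5.75
ee_pos: [0.5765, 0.1108, 0.0685]
orientation: [0.0, 0.988, 0.156, -0.001]
wrist_force: [-0.7, -0.0, -0.9]
finger_gap: 0.0267
grasp_force: 39.7
```

Emit:
drive_tool:
  plan:
    - [0,0,0,0,0,0]
    - [0,0,1,0,0,0]
    - [0,0,2,0,0,0]
    - [0,0,2,0,0,0]
    - [0,0,2,0,0,0]

```text
time_s: 6.25
ee_pos: [0.5771, 0.111, 0.0676]
orientation: [-0.0, 0.988, 0.156, 0.0]
wrist_force: [-0.7, 0.1, -0.3]
finger_gap: 0.0271
grasp_force: 39.7
```

Emit:
drive_tool:
  plan:
    - [0,0,0,0,0,0]
    - [0,0,0,0,0,0]
    - [0,0,0,0,0,0]
    - [0,0,0,0,0,0]
    - [0,0,0,0,0,0]
  claw: 60

```text
time_s: 6.75
ee_pos: [0.577, 0.1109, 0.0674]
orientation: [0.0, 0.988, 0.156, 0.0]
wrist_force: [-0.2, 0.0, -0.3]
finger_gap: 0.051
grasp_force: 0.0
```

Emit:
drive_tool:
  plan:
    - [0,0,-12,0,0,0]
    - [0,0,-35,0,0,0]
    - [0,0,-60,0,0,0]
    - [0,0,-80,0,0,0]
    - [0,0,-90,0,0,0]

```text
time_s: 7.25
ee_pos: [0.5781, 0.1113, 0.1602]
orientation: [-0.0, 0.988, 0.156, 0.002]
wrist_force: [0.3, -0.1, -0.2]
finger_gap: 0.0517
grasp_force: 0.0
```

```bash
cat >> h.py <<'E'
def needle(n):
    # angle clockwise of empty needle, from an external camera: black pixels near dial centre
    i,K,T,_=cam(n); return i,K,T
E
python3 - <<'E'
from h import *
s=telemetry.state(); print(s['ee_pos'],s['orientation'],s['finger_gap'])
j,K,T,d=cam('scene'); np.savez('scene1.npz',i=j)
cv2.imwrite('pics/s1.png',cv2.resize(j[150:390,260:580],(800,600))[:,:,::-1])
E
```

```text
[0.57811781 0.11128108 0.16022426] [-7.95341483e-05  9.87791525e-01  1.55766993e-01  2.13099225e-03] 0.05170341428136317
```

View pics/s1.png

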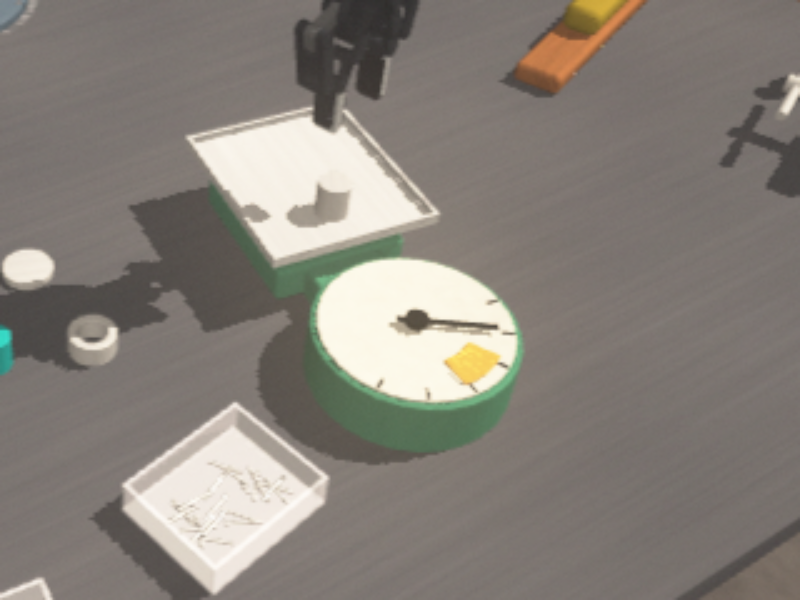

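Slug 1 stands upright on the pan at crop (333,195), and the needle has turned to about one stroke, at (497,326). The brass plate at (472,363) needs more load. Going for the second slug.

Emit:
drive_tool:
  plan:
    - [-12,16,0,0,0,0]
    - [-32,45,0,0,0,0]
    - [-55,77,0,0,0,0]
    - [-78,110,0,0,0,0]
    - [-101,143,0,0,0,0]

```text
time_s: 7.8
ee_pos: [0.5237, -0.0576, 0.1567]
orientation: [-0.0, 0.988, 0.156, -0.001]
wrist_force: [0.5, 0.8, 0.9]
finger_gap: 0.0512
grasp_force: 0.0
```

Emit:
drive_tool:
  plan:
    - [-25,35,10,0,0,0]
    - [-50,70,25,0,0,0]
    - [-75,105,42,0,0,0]
    - [-95,133,52,0,0,0]
    - [-108,151,56,0,0,0]

```text
time_s: 8.3
ee_pos: [0.4658, -0.2358, 0.0996]
orientation: [-0.0, 0.988, 0.154, -0.002]
wrist_force: [0.2, 0.3, 0.6]
finger_gap: 0.051
grasp_force: 0.0
```

Emit:
drive_tool:
  plan:
    - [0,0,5,0,0,0]
    - [0,0,20,0,0,0]
    - [0,0,40,0,0,0]
    - [0,0,45,0,0,0]
    - [0,0,45,0,0,0]

```text
time_s: 8.8
ee_pos: [0.4682, -0.2318, 0.0555]
orientation: [-0.001, 0.988, 0.157, -0.001]
wrist_force: [1.4, -0.5, -0.1]
finger_gap: 0.0515
grasp_force: 0.0
```

```bash
python3 - <<'E'
from h import *
s=telemetry.state(); print(s['ee_pos'],s['orientation'],s['finger_gap'])
i,K,T,d=cam('wrist'); hsv=cv2.cvtColor(i,cv2.COLOR_RGB2HSV); print(proj((.4688,-.2327,.032),K,T),proj((.4688,-.2327,0),K,T))
m=((hsv[...,2]>185)&(hsv[...,1]<60)).astype(np.uint8); n,l,st,ce=cv2.connectedComponentsWithStats(m)
for k in range(1,n):
    if st[k][4]>400: print(ce[k].round(),st[k])
E
```

```text
[ 0.46822779 -0.23180538  0.05553217] [-7.87187366e-04  9.87668858e-01  1.56553413e-01 -7.97832715e-04] 0.051507117839258744
[325.50440078 286.18926278] [325.4703592  262.13783121]
[94.  7.] [ 58   0  73  19 963]
[509.  35.] [ 472    0   78   76 5408]
[ 78. 211.] [  33  167   91   88 6127]
[331. 278.] [ 299  253   61   54 2313]
```

Emit:
drive_tool:
  plan:
    - [0,0,15,0,0,0]
    - [0,0,32,0,0,0]
    - [0,0,43,0,0,0]
    - [0,0,49,0,0,0]
    - [0,0,49,0,0,0]

```text
time_s: 9.35
ee_pos: [0.4685, -0.2329, 0.0071]
orientation: [-0.0, 0.988, 0.156, -0.0]
wrist_force: [-0.6, 0.3, 1.6]
finger_gap: 0.051
grasp_force: 0.0
```

Emit:
drive_tool:
  plan:
    - [0,0,0,0,0,0]
    - [0,0,0,0,0,0]
    - [0,0,0,0,0,0]
    - [0,0,0,0,0,0]
    - [0,0,0,0,0,0]
  claw: 0

```text
time_s: 9.85
ee_pos: [0.4692, -0.2335, 0.0081]
orientation: [0.0, 0.988, 0.156, 0.001]
wrist_force: [-1.7, -0.3, 6.1]
finger_gap: 0.0268
grasp_force: 39.5
```

Emit:
drive_tool:
  plan:
    - [0,0,-12,0,0,0]
    - [0,0,-40,0,0,0]
    - [0,0,-80,0,0,0]
    - [0,0,-112,0,0,0]
    - [0,0,-130,0,0,0]

```text
time_s: 10.35
ee_pos: [0.4694, -0.2335, 0.1405]
orientation: [0.001, 0.988, 0.156, 0.002]
wrist_force: [1.7, 0.4, -0.6]
finger_gap: 0.0265
grasp_force: 39.6
```

Emit:
drive_tool:
  plan:
    - [9,-18,0,0,0,0]
    - [26,-48,0,0,0,0]
    - [45,-84,0,0,0,0]
    - [64,-119,0,0,0,0]
    - [83,-155,0,0,0,0]

```text
time_s: 10.85
ee_pos: [0.4994, -0.0588, 0.1377]
orientation: [0.0, 0.988, 0.155, -0.0]
wrist_force: [1.0, -0.0, -2.4]
finger_gap: 0.0264
grasp_force: 39.6
```

Emit:
drive_tool:
  plan:
    - [20,-38,0,0,0,0]
    - [40,-76,0,0,0,0]
    - [60,-112,0,0,0,0]
    - [76,-142,0,0,0,0]
    - [85,-159,0,0,0,0]

```text
time_s: 11.35
ee_pos: [0.5313, 0.1211, 0.1378]
orientation: [-0.001, 0.987, 0.158, 0.0]
wrist_force: [0.7, -0.9, -1.8]
finger_gap: 0.0267
grasp_force: 39.6
```

Emit:
drive_tool:
  plan:
    - [0,0,0,0,0,0]
    - [0,0,10,0,0,0]
    - [0,0,25,0,0,0]
    - [0,0,36,0,0,0]
    - [0,0,40,0,0,0]

```text
time_s: 11.85
ee_pos: [0.5305, 0.1154, 0.0956]
orientation: [0.001, 0.988, 0.155, -0.002]
wrist_force: [-0.5, 0.5, -1.7]
finger_gap: 0.0266
grasp_force: 39.7
```

Emit:
drive_tool:
  plan:
    - [0,0,7,0,0,0]
    - [0,0,15,0,0,0]
    - [0,0,22,0,0,0]
    - [0,0,27,0,0,0]
    - [0,0,29,0,0,0]

```text
time_s: 12.35
ee_pos: [0.5315, 0.1172, 0.0678]
orientation: [0.0, 0.988, 0.156, -0.0]
wrist_force: [-0.8, -0.3, -1.7]
finger_gap: 0.0267
grasp_force: 39.7
```

Emit:
drive_tool:
  plan:
    - [0,0,1,0,0,0]
    - [0,0,2,0,0,0]
    - [0,0,3,0,0,0]
    - [0,0,3,0,0,0]
    - [0,0,3,0,0,0]

```text
time_s: 12.85
ee_pos: [0.5318, 0.1174, 0.0655]
orientation: [0.0, 0.988, 0.156, 0.0]
wrist_force: [-0.2, -0.6, 0.2]
finger_gap: 0.0268
grasp_force: 39.8
```

Emit:
drive_tool:
  plan:
    - [0,0,0,0,0,0]
    - [0,0,0,0,0,0]
    - [0,0,0,0,0,0]
    - [0,0,0,0,0,0]
    - [0,0,0,0,0,0]
  claw: 60

```text
time_s: 13.35
ee_pos: [0.5318, 0.1173, 0.0653]
orientation: [0.0, 0.988, 0.156, 0.0]
wrist_force: [0.3, -0.2, 1.2]
finger_gap: 0.0515
grasp_force: 0.0
```

Emit:
drive_tool:
  plan:
    - [0,0,-12,0,0,0]
    - [0,0,-35,0,0,0]
    - [0,0,-60,0,0,0]
    - [0,0,-80,0,0,0]
    - [0,0,-90,0,0,0]

```text
time_s: 13.85
ee_pos: [0.5329, 0.1177, 0.1581]
orientation: [-0.0, 0.988, 0.156, 0.002]
wrist_force: [0.6, -0.7, -0.5]
finger_gap: 0.0512
grasp_force: 0.0
```

Emit:
drive_tool:
  plan:
    - [0,0,0,0,0,0]
    - [0,0,0,0,0,0]
    - [0,0,0,0,0,0]
    - [0,0,0,0,0,0]
    - [0,0,0,0,0,0]

```text
time_s: 14.35
ee_pos: [0.5314, 0.1172, 0.1545]
orientation: [0.0, 0.988, 0.156, -0.001]
wrist_force: [0.6, 0.2, 0.3]
finger_gap: 0.051
grasp_force: 0.0
```

```bash
python3 - <<'E'
from h import *
j,K,T,d=cam('scene'); np.savez('scene2.npz',i=j)
cv2.imwrite('pics/s2.png',cv2.resize(j[180:330,320:520],(800,600),interpolation=cv2.INTER_CUBIC)[:,:,::-1])
for f,im in [('scene0',np.load('scene0.npz')['i']),('scene1',np.load('scene1.npz')['i']),('now',j)]:
    hsv=cv2.cvtColor(im,cv2.COLOR_RGB2HSV); V=hsv[...,2]
    P=[(u,v,*ray(u,v,K,T,.057)[:2]) for v in range(250,320) for u in range(375,475) if V[v,u]<75 and hsv[v,u,1]<150]
    P=np.array([p for p in P if np.hypot(p[2]-.706,p[3]-.0925)<.062])
    far=P[np.hypot(P[:,2]-.706,P[:,3]-.0925)>.035]; m=far.mean(0)
    print(f,len(P),m.round(3),'az',np.arctan2(m[3]-.0925,m[2]-.706).round(3))
hsv=cv2.cvtColor(j,cv2.COLOR_RGB2HSV)
v,u=np.nonzero((hsv[...,0]>15)&(hsv[...,0]<32)&(hsv[...,1]>150)&(hsv[...,2]>150)); k=(u>400)&(u<480)&(v>270)&(v<320)
p=np.array([ray(a,b,K,T,.055)[:2] for a,b in zip(u[k],v[k])]); az=np.arctan2(p[:,1]-.0925,p[:,0]-.706); print('plate az',az.min(),az.max(),az.mean(),p.mean(0))
E
```

```text
Traceback (most recent call last):
IndexError: too many indices for array: array is 1-dimensional, but 2 were indexed
```

View pics/s2.png

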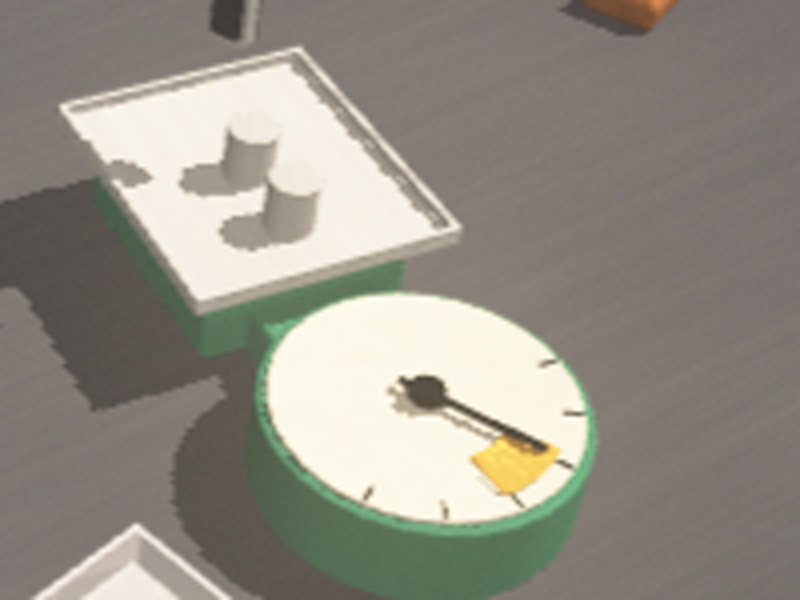

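The second slug stands on the pan at crop (250,150), and the needle tip at (545,447) is right at the near edge of the brass plate. I need a numeric angle before deciding.

```bash
python3 - <<'E'
from h import *
e=np.load('scene0.npz'); K,T=e['K'],e['T']; j=np.load('scene2.npz')['i']
# green rim outline -> skip; dial centre from pan geometry & hub pixels
def black(im):
    V=im.max(2).astype(int); M=np.zeros(V.shape,bool); M[250:312,380:470]=V[250:312,380:470]<95
    return M
for f in ['scene0','scene1','scene2']:
    im=np.load(f+'.npz')['i']; n,l,st,ce=cv2.connectedComponentsWithStats(black(im).astype(np.uint8))
    k=1+np.argmax([s[4] for s in st[1:]]); v,u=np.nonzero(l==k)
    for h in (.056,.060):
        p=np.array([ray(a,b,K,T,h)[:2] for a,b in zip(u,v)]).astype(np.float32)
        vx,vy,_,_=cv2.fitLine(p,cv2.DIST_HUBER,0,.001,.001).ravel()
        c=np.array([.706,.0925]); r=np.hypot(*(p-c).T); t=p[r.argmax()]
        if np.dot((vx,vy),t-c)<0: vx,vy=-vx,-vy
        print(f,h,len(u),'az',np.arctan2(vy,vx).round(3),'tip',t.round(4),'rmax',r.max().round(4),'tip px',u[r.argmax()],v[r.argmax()])
hsv=cv2.cvtColor(np.load('scene1.npz')['i'],cv2.COLOR_RGB2HSV)
v,u=np.nonzero((hsv[...,0]>12)&(hsv[...,0]<32)&(hsv[...,1]>140)&(hsv[...,2]>130)); k=(u>400)&(u<480)&(v>270)&(v<320)
p=np.array([ray(a,b,K,T,.0545)[:2] for a,b in zip(u[k],v[k])])
print('plate mean',p.mean(0)); 
for c in ([.706,.0925],[.705,.0917],[.707,.093]):
    q=p-np.array(c); a=np.arctan2(q[:,1],q[:,0]); r=np.hypot(*q.T); print(c,'plate az',np.percentile(a,[0,3,50,97,100]).round(3),'r',r.min().round(4),r.max().round(4))
im=np.load('scene0.npz')['i']; hs=cv2.cvtColor(im,cv2.COLOR_RGB2HSV)
w=((hs[...,2]>150)&(hs[...,1]<70)).astype(np.uint8); w[:255]=0;w[:, :375]=0;w[330:]=0;w[:,475:]=0
cs=max(cv2.findContours(w,cv2.RETR_EXTERNAL,cv2.CHAIN_APPROX_NONE)[0],key=cv2.contourArea)
g=np.array([ray(*a,K,T,.053)[:2] for a in cv2.convexHull(cs)[:,0]]).astype(np.float32); print('dial circle',cv2.minEnclosingCircle(g))
E
```

```text
scene0 0.056 124 az -0.641 tip [ 0.7267 -0.0296] rmax 0.1239 tip px 380 311
scene0 0.06 124 az -0.641 tip [ 0.7293 -0.032 ] rmax 0.1266 tip px 380 311
scene1 0.056 131 az -0.636 tip [ 0.7267 -0.0296] rmax 0.1239 tip px 380 311
scene1 0.06 131 az -0.636 tip [ 0.7293 -0.032 ] rmax 0.1266 tip px 380 311
scene2 0.056 134 az -0.634 tip [ 0.7267 -0.0296] rmax 0.1239 tip px 380 311
scene2 0.06 134 az -0.634 tip [ 0.7293 -0.032 ] rmax 0.1266 tip px 380 311
plate mean [0.75724889 0.10152826]
[0.706, 0.0925] plate az [-0.151 -0.122  0.172  0.48   0.501] r 0.0397 0.0642
[0.705, 0.0917] plate az [-0.128 -0.105  0.184  0.485  0.505] r 0.0409 0.0652
[0.707, 0.093] plate az [-0.167 -0.134  0.165  0.48   0.502] r 0.0386 0.0632
dial circle ((0.7072886824607849, 0.09187531471252441), 0.07671650499105453)
```

```bash
cat > n.py <<'E'
from h import *
def az(im,K,T,h):
    c0=proj((.707,.092,h),K,T); V=im.max(2); M=np.zeros(V.shape,np.uint8)
    for v in range(200,340):
        for u in range(360,490):
            if V[v,u]<110:
                q=ray(u,v,K,T,h)[:2]-[.707,.092]
                if np.hypot(*q)<.062: M[v,u]=1
    n,l,st,ce=cv2.connectedComponentsWithStats(M)
    k=1+np.argmax(st[1:,4]); v,u=np.nonzero(l==k)
    p=np.array([ray(a,b,K,T,h)[:2] for a,b in zip(u,v)])-[.707,.092]; r=np.hypot(*p.T)
    hub=p[r<.012].mean(0); f=p[r>.03].mean(0); d=f-hub
    return round(float(np.arctan2(d[1],d[0])),3), hub.round(4), r.max().round(4)
E
python3 - <<'E'
from n import *
e=np.load('scene0.npz')
for f in ['scene0','scene1','scene2']:
    for h in (.057,.061): print(f,h,az(np.load(f+'.npz')['i'],e['K'],e['T'],h))
E
```

```text
scene0 0.057 (1.41, array([-0.0019,  0.0009]), np.float64(0.0595))
scene0 0.061 (1.408, array([ 0.0008, -0.0013]), np.float64(0.0564))
scene1 0.057 (0.931, array([-0.0021,  0.0011]), np.float64(0.0586))
scene1 0.061 (0.924, array([ 0.0007, -0.0015]), np.float64(0.0573))
scene2 0.057 (0.405, array([-0.0016,  0.0015]), np.float64(0.0563))
scene2 0.061 (0.4, array([ 0.0008, -0.0016]), np.float64(0.0572))
```

The needle has turned about 1.005 rad from empty (1.41 → 0.93 → 0.405), and the plate starts at 0.95 rad. I'll withdraw the arm and check from above.

Emit:
drive_tool:
  plan:
    - [0,10,-15,0,0,0]
    - [0,35,-30,0,0,0]
    - [0,70,-45,0,0,0]
    - [0,110,-60,0,0,0]
    - [0,145,-65,0,0,0]

```text
time_s: 14.9
ee_pos: [0.5776, -0.0225, 0.2219]
orientation: [0.0, 0.988, 0.156, 0.001]
wrist_force: [0.4, -0.4, 0.6]
finger_gap: 0.0511
grasp_force: 0.0
```

Emit:
drive_tool:
  plan:
    - [0,35,0,0,0,0]
    - [0,70,0,0,0,0]
    - [0,105,0,0,0,0]
    - [0,135,0,0,0,0]
    - [0,150,0,0,0,0]

```text
time_s: 15.4
ee_pos: [0.6225, -0.167, 0.2197]
orientation: [0.001, 0.988, 0.154, -0.0]
wrist_force: [-0.5, -0.6, 0.3]
finger_gap: 0.0512
grasp_force: 0.0
```

Emit:
drive_tool:
  plan:
    - [0,0,0,0,0,0]
    - [0,0,0,0,0,0]
    - [0,0,0,0,0,0]
    - [0,0,0,0,0,0]
    - [0,0,0,0,0,0]

```text
time_s: 15.9
ee_pos: [0.6225, -0.1621, 0.2206]
orientation: [-0.0, 0.988, 0.157, 0.0]
wrist_force: [-0.4, -0.0, -0.1]
finger_gap: 0.0514
grasp_force: 0.0
```

```bash
python3 - <<'E'
from n import *
t0=np.load('top0.npz')
for r in range(2):
    i,K,T,_=cam('top')
    j,Ks,Ts,_=cam('scene'); print('scene',az(j,Ks,Ts,.059))
def topaz(im):
    V=im.max(2); pts=[(u,v) for v in range(120,210) for u in range(220,310) if V[v,u]<95]
    p=np.array([ray(u,v,K,T,.059)[:2] for u,v in pts])-[.707,.092]; r=np.hypot(*p.T); hub=p[r<.012].mean(0); f=p[(r>.03)&(r<.06)].mean(0)-hub
    return hub,np.arctan2(f[1],f[0])
print(topaz(t0['i']),topaz(i))
hsv=cv2.cvtColor(t0['i'],cv2.COLOR_RGB2HSV)
v,u=np.nonzero((hsv[...,0]>12)&(hsv[...,0]<32)&(hsv[...,1]>140)&(hsv[...,2]>130)); k=(u>220)&(u<310)&(v>120)&(v<210)
p=np.array([ray(a,b,K,T,.0545)[:2] for a,b in zip(u[k],v[k])])-[.707,.092]; a=np.arctan2(p[:,1],p[:,0]); print('plate',np.percentile(a,[0,3,50,97,100]).round(3))
cv2.imwrite('pics/t2.png',cv2.resize(i[110:300,190:400],(660,597),interpolation=cv2.INTER_CUBIC)[:,:,::-1])
E
```

```text
scene (0.399, array([-0.0005,  0.    ]), np.float64(0.0567))
scene (0.399, array([-0.0005, -0.0001]), np.float64(0.0567))
(array([-0.00132682, -0.00027247]), np.float64(1.4291700337993483)) (array([-5.73555399e-04,  1.99218188e-05]), np.float64(0.40611521315662574))
plate [-0.155 -0.124  0.2    0.512  0.538]
```

View pics/t2.png

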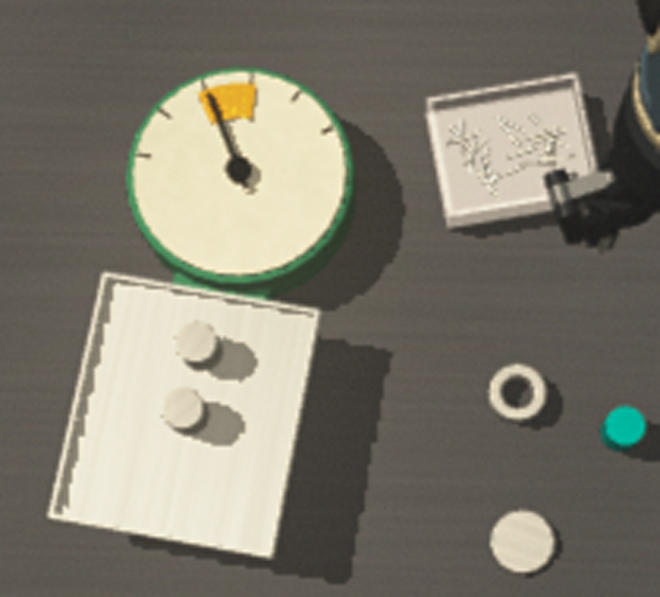

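From above, the needle tip at (209,95) is at rest over the brass plate (200–257, 83–122), with brass showing on both sides. Both cameras put it about 1.01–1.02 rad from empty, inside the 0.95–1.6 range. Two slugs stand upright on the pan and the arm is clear, so the third slug stays on the bench.

```bash
python3 -c "
from rig import workorder; print(workorder.job_done())"
```

```text
the job is handed in; nothing more can be done
None
```

The job is handed in: two steel slugs are on the pan, the needle is at rest over the brass plate about 0.06 rad inside its near edge, the third slug is still on the bench, and about 16 of the 67 s were used.

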